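Fish the strainer out of the water filter

ROBOT

A 6-joint arm with a two-finger parallel gripper is mounted at the origin on the work surface. World frame = base frame: x ahead of the robot, y to its left, z up, the work surface at z = 0. Lengths are in mm, angles in rad, forces in N, time in s.
With the tool pointing down it reaches from about 325 to 775 mm from the base axis. Payload 9.3 kg.
Tool frame: the origin (TCP) lies at the centre of the arm's flange, where the gripper is bolted on; the fingertips stand 173 mm ahead of it and the grasp point (between the pads) lies 155 mm ahead of it (pinch_z is the distance from the TCP to the grasp point, in mm); z points along the fingers, x is the direction in which the jaws open and shut, and the axes are right-handed (so a half turn about z gives the same grasp; the last joint's range is limited). The gripper opens to 85 mm and grips with 20 to 120 N. Pads are 22 mm wide; open, the fingers measure 114 mm over their backs; the gripper's body (76 mm by 85 mm) begins 54 mm behind the grasp point. The pads swing forward as they close: fully open they stand 13 mm farther back than shut.
Start: joints at [0.952, 0.259, 0.021, 1.334, 0, 1.418], TCP at [247.027, 491.401, 404.679] pointing down, gripper open.
Joint ranges: [-3.04, 3.04], [-0.91, 1.82], [-1.04, 1.36], [-1.92, 1.95], [-1.52, 1.45], [-3.14, 3.14]. Speed limits (rad/s): [2.22, 2.22, 2.79, 3.14, 3.14, 3.14].

INTERFACE

Orientations are given as a unit quaternion [w, x, y, z].
In Python, from bench import move_to, movel, move_j, grip, dwell, ik, sense, capture, camera_model, MotionError, sign_off, pinch_z gives the robot as it stands. The module is installed in compiled form; this text tells all that it offers. Calls block until the motion is done:
- move_to(position, orientation): joint-space move of the TCP to a pose.
- movel(position, speed=150, frame=None, max_force=None): straight line of the TCP; frame=None keeps the orientation; speed is the mean speed in mm/s. With max_force (N) it stops when the force on the tool has changed by that much, and returns True; else False.
- move_j(angles): joint-space move.
- grip(opening): opening from 0.0 (shut) to 1.0 (fully open); the grip force is fixed at half the most; returns when the fingers have stopped.
- dwell(seconds).
- ik(position, orientation): joint angles nearest the present ones, or None.
- sense(): the state.
- capture(name): name is "side" or "top"; returns the picture (384x512x3 uint8, red, green, blue); there is no depth.
- camera_model(name): a dict with "fx", "fy", "cx", "cy" (pixels), "xyz" and "rotation" of the camera in the world. Camera axes: x right, y down, z forward; pixel columns grow to the right and rows downward; lengths in mm; the calibration is good to about 2 mm. A picture is of the moment at which its call begins. camera_model takes no time and is no camera call.
A pose or a line that the arm cannot do raises MotionError and nothing moves.
- sign_off(): hands the job in, once; it reports no verdict.
The state is a dict: "t": time; "joint_pos": joint angles; "joint_vel": joint speeds; "tau": joint torques, N m; "eef_pos": TCP position; "ee_rot": TCP orientation; "force": force on the tool from outside, world axes, zero at the start; "torque": the same for the moment, N m; "finger_gap": opening from 0.0 (shut) to 1.0 (fully open).
Only numpy, scipy, OpenCV 4.12 (cv2) and the standard library are available. Lean on these libraries where they do the work, as an engineer would, in place of code of your own. Each camera call takes 0.05 s, during which the arm holds its last target.

TASK

Take the flat hook from its wooden stand, reach down the deep well of the white water-filter base, hook the strainer's wire loop, turn it anticlockwise under a light pull until you feel it come free of its lock, and draw the strainer up and out; do not force it. Stand the strainer upright in the middle of the white dish, setting it down gently, unhook it and hang the hook back in its stand. Touch the strainer only with the hook, and leave the mug, tin and bottle where they are.

Things in the scene. Friction and masses are not known exactly. Their poses are not given: they have to be found in the camera images.
- unit: White fixed water-filter base, a box 170 (x) x 130 (y) x 120 mm high. Origin: at counter level on the axis of its well; the box reaches from 60 mm before (-x) to 110 mm behind (+x) that axis. A shut 52 mm screw cap, centred 68 mm along +x, stands 14 mm above the top. More than 20 N of the hook on the base counts as forced.
- well_mouth (a point): Centre of the well's mouth, in the top of the base. The well is round, 46 mm across, 105 mm deep (floor 15 mm above the counter). A grey flange, 39 mm clear across, 43 to 49 mm above the counter, locks the strainer's two lugs under it; two opposite gaps in it, 0.2 rad wider than a lug, let them out. Where the gaps are is not measured and differs each time.
- strainer: Loose steel strainer, locked at the bottom of the well: a closed cup 36 mm across, 26 mm high, about 0.09 kg. Origin: centre of its underside, z up. Two lugs at +x and -x, 8 mm wide, reach 21 mm from the axis, 18 to 24 mm up. Lifted straight it stops at the flange after 4 mm; turned anticlockwise (seen from above) by some 0.2 to 1.6 rad it comes up through the gaps. The robot itself may not touch it.
- loop_top (a point): Middle of the straight top bar of the strainer's fixed upright loop of 3 mm wire, 52 mm above the strainer's origin. The bar runs along the strainer's x, straight for 20 mm; the loop's legs stand 26 mm apart. The opening is 24 mm high from the cup's top to the bar. More than 20 N between hook and strainer, or strainer and dish, counts as forced.
- hook: Loose hook tool hanging upright in its stand, 0.07 kg. Origin: on the shank's axis at the underside of the black collar; z up, x the way the hook's mouth opens. Collar 36 (x) x 38 (y) x 6 mm, centred at x = 4.5 mm; above it a wooden handle 14 (x) x 24 (y) mm, from 6 to 68 mm above the origin. Below, a straight 5 mm steel shank that ends in the flat hook.
- hook_grip (a point): Middle of the hook's handle, 42 mm above the hook's origin: grip here from above, across the 14 mm (along the hook's x).
- hook_toe (a point): Middle of the floor of the flat hook's channel, 93 mm below and 5 mm along +x from the hook's origin. The channel is 6 mm wide (x = 2 to 8), 16 mm long (along y), between the shank's flat (x = -2 to 2, from 75 mm below the origin down) and a lip (x = 8 to 11, top 6 mm above the floor). Its floor is 4 mm thick: lowest surface 97 mm below the origin.
- stand: Fixed wooden stand, 74 (x) x 70 (y) x 110 mm high, with a hole 25 (x) x 26 (y) mm straight down through it. Origin: counter level, under the shank of the hanging hook; block and hole are centred 4.5 mm along +x. The hook's collar rests on the top (hook origin 110 mm above the stand's), hook's x along the stand's +x, with 5 mm of play all round.
- dish: Fixed round white dish, 118 mm across, flat floor 6 mm above the counter and 100 mm across, rim 12 mm high. Origin: centre of its underside, at counter level.
- mug: Black mug, 84 mm across, 85 mm high, bystander; origin: centre of its underside.
- tin: Flat food tin, 74 mm across, 45 mm high, bystander; origin: centre of its underside.
- bottle: Clear bottle, 64 mm across, 170 mm high, bystander; origin: centre of its underside.
Things that resemble listed ones, but are neither listed nor needed, are in the scene too. What is shaped like the hook but green, orange or turquoise is not meant.

How it is judged:
By the outcome, as a careful person would: the job done as asked, in the order asked, and still so for the second after the job is handed in, with the robot touching nothing.
It also fails if it takes over 72 s, if anything falls off the work surface, if the arm or the gripper's body presses on something with over 40 N, if the wrist force passes 120 N, or if a joint passes its speed limit or range.

## Working session

There is one attempt and no reset: what is moved stays moved. The work goes in short steps, each a Python script; the robot and the scene stay as the last script left them, time stands still between calls to the robot, and variables do not carry over. Pictures are saved under pics/ and viewed, and the job is handed in when it is done.

```bash
mkdir -p pics; ls
python3 - <<'E'
from bench import *
import cv2
for n in("side","top"):
    im=capture(n); cv2.imwrite(f"pics/{n}0.png",im[:,:,::-1]); c=camera_model(n); print(n,c)
s=sense();print(s,pinch_z)
E
```

```text
pics
side {'fx': 416.11280272439774, 'fy': 416.11280272439774, 'cx': 255.25793894370386, 'cy': 182.97530939037225, 'xyz': array([  -5.57373075, -652.05344887,  864.32069196]), 'rotation': array([-0.41503527,  0.84591664, -0.29536139,  0.15790002])}
top {'fx': 473.8549550856846, 'fy': 473.8549550856846, 'cx': 251.71945272498084, 'cy': 193.67373714062526, 'xyz': array([ 381.8733213 ,   85.49072882, 1150.40064956]), 'rotation': array([ 0.07046613, -0.69385293,  0.71384449, -0.06347187])}
{'t': 0.1, 'joint_pos': array([ 9.52418660e-01,  2.59107674e-01,  2.08479468e-02,  1.33370967e+00,
       -2.54155259e-05,  1.41820092e+00]), 'joint_vel': array([ 6.39231334e-05, -1.24551824e-04,  1.34781613e-03, -1.54516183e-03,
       -7.27305259e-04,  1.34516634e-03]), 'tau': array([ 4.35833470e-03, -5.56692803e+01,  3.45072591e+01,  1.16120931e-02,
       -1.62440915e-04, -2.12545262e-05]), 'eef_pos': array([246.99081369, 491.3629291 , 404.14589292]), 'ee_rot': array([ 2.40065015e-04,  8.51211299e-01,  5.24822808e-01, -5.35307594e-04]), 'force': array([ 0.23827149,  0.3448026 , -0.13904939]), 'torque': array([ 0.0328538 ,  0.00723241, -0.0211393 ]), 'finger_gap': 1.0014391678167005} 154.70000000000002
```

View pics/side0.png

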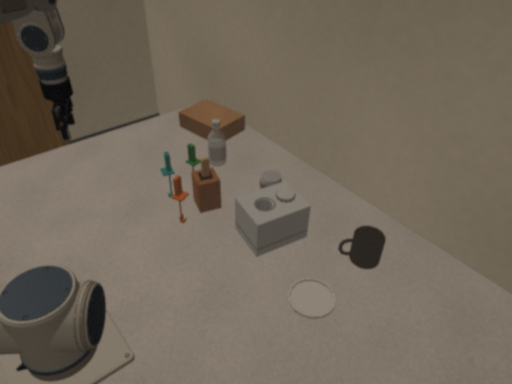

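View pics/top0.png

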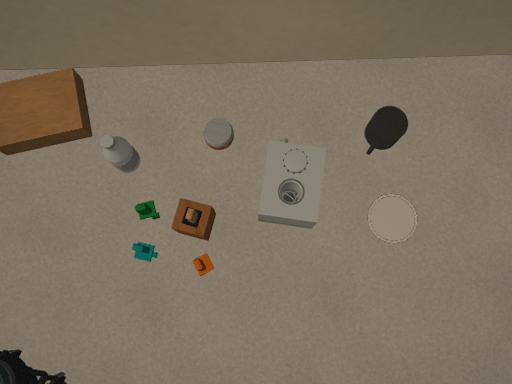

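The side view shows the wooden stand with a tan-handled hook at about (206,180), the filter base at (270,215) and the dish at (312,298). In the top view the stand is at (193,218), the base at (293,185) and the dish at (392,218). The coloured hooks are decoys.

```bash
cat > h.py <<'E'
from bench import *
import numpy as np, cv2
from scipy.spatial.transform import Rotation as R
def RR(q): return R.from_quat([q[1],q[2],q[3],q[0]])
def proj(n,P):
    c=camera_model(n); P=np.atleast_2d(P); p=RR(c['rotation']).inv().apply(P-c['xyz'])
    return np.c_[c['fx']*p[:,0]/p[:,2]+c['cx'],c['fy']*p[:,1]/p[:,2]+c['cy']]
def unproj(n,u,v,z):
    c=camera_model(n); d=RR(c['rotation']).apply([(u-c['cx'])/c['fx'],(v-c['cy'])/c['fy'],1])
    return c['xyz']+d*(z-c['xyz'][2])/d[2]
def crop(im,x0,y0,x1,y1,k,name):
    a=cv2.resize(im[y0:y1,x0:x1],None,fx=k,fy=k,interpolation=cv2.INTER_CUBIC); cv2.imwrite(name,a)
E
python3 - <<'E'
from h import *
t=cv2.imread('pics/top0.png');s=cv2.imread('pics/side0.png')
crop(t,250,125,340,235,5.4,'pics/t_unit.png');crop(t,160,185,230,255,8,'pics/t_stand.png')
crop(s,180,145,320,255,5.4,'pics/s_c.png');crop(t,355,185,430,250,6,'pics/t_dish.png')
print(proj('top',[0,0,0]),proj('side',[0,0,0]),unproj('top',392,218,12),unproj('side',312,298,12))
E
```

```text
[[301.14206161 457.7691791 ]] [[ 63.29462383 350.53840562]] [ 530.81899024 -243.02585284   12.        ] [ 529.31395085 -248.0062502    12.        ]
```

View pics/t_unit.png

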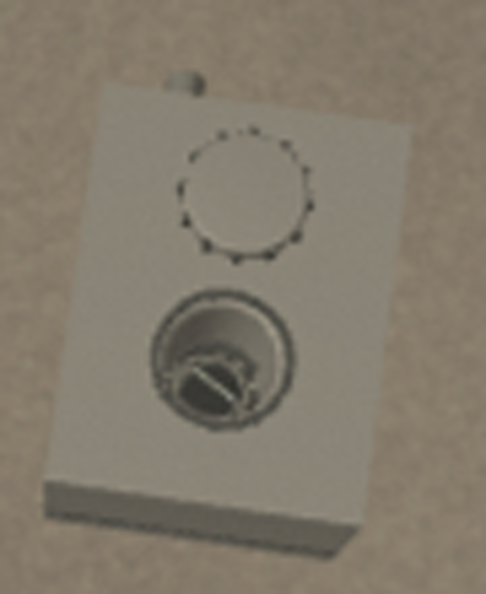

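View pics/t_stand.png

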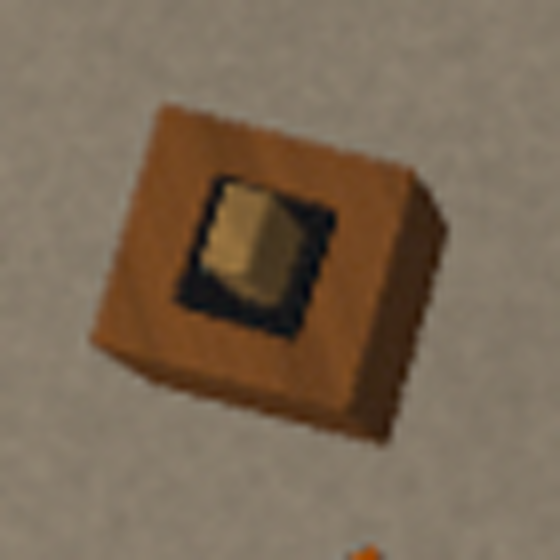

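View pics/s_c.png

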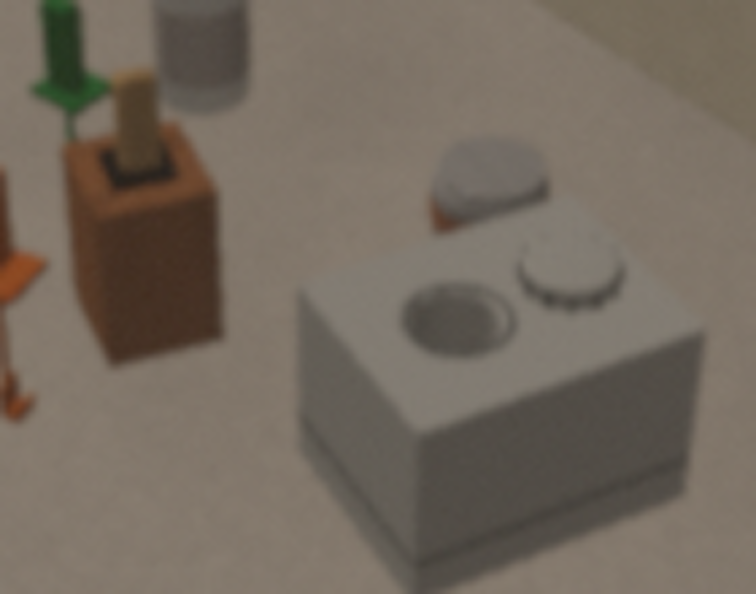

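View pics/t_dish.png

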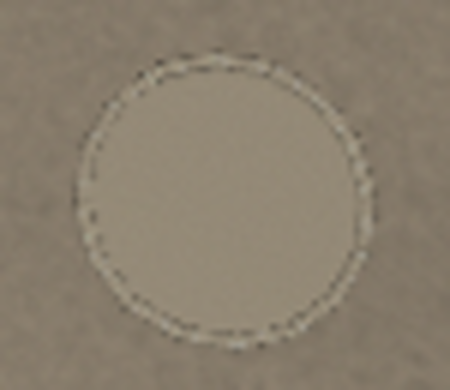

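```bash
cat > fit.py <<'E'
from h import *
from scipy.optimize import least_squares
def f(pts,k,x0,y0): return (np.array(pts,float)+.5)/k-.5+[x0,y0]
def place(p,L): 
    c,s=np.cos(p[2]),np.sin(p[2]); L=np.array(L,float); return np.c_[p[0]+c*L[:,0]-s*L[:,1],p[1]+s*L[:,0]+c*L[:,1],L[:,2]]
def best(obs,L,p0,name):
    for cams in (['top'],['side'],['top','side']):
        r=least_squares(lambda p:np.concatenate([(proj(n,place(p,L[n]))-obs[n]).ravel() for n in cams]),p0)
        print(name,cams,r.x.round(2),'rms px',np.sqrt(2*r.cost/len(r.fun)).round(2))
    return r.x
E
python3 - <<'E'
from fit import *
# unit: corners: back-left,back-right,front-right,front-left  (x back = +x; image up)
C=[(110,65,120),(110,-65,120),(-60,-65,120),(-60,65,120)]
obs={'top':f([(103,83),(411,125),(360,525),(45,482),(223,360)],5.4,250,125),'side':f([(565,205),(704,330),(420,435),(302,290),(459,320)],5.4,180,145)}
W=[(0,0,120)]
u=best(obs,{'top':C+W,'side':C+W},[600,0,0],'unit')
for n in ('top','side'): print((proj(n,place(u,C+W))-obs[n]).round(2).tolist())
# stand centred
S=[(37,35,110),(37,-35,110),(-37,-35,110),(-37,35,110)]
oS={'top':f([(162,105),(413,170),(350,408),(95,340)],8,160,185)}
# block axes: orientation ambiguous by ~90deg, try yaw hyps
oS['side']=f([(180,125),(215,190),(108,218),(65,148)],5.4,180,145)
for y0 in(0,np.pi/2):
    S2=S if y0==0 else [(-37,35,110),(37,35,110),(37,-35,110),(-37,-35,110)]
    if y0: S2=[S[1],S[2],S[3],S[0]]
    b=best(oS,{'top':S2,'side':S2},[530,180,y0],'stand')
# dish
print('dish',unproj('top',*f([(226,201)],6,355,185)[0],11))
E
```

```text
unit ['top'] [ 5.8285e+02  6.5300e+00 -1.7000e-01] rms px 0.19
unit ['side'] [ 5.82e+02  4.31e+00 -1.60e-01] rms px 0.81
unit ['top', 'side'] [ 5.8278e+02  5.9500e+00 -1.7000e-01] rms px 0.65
[[-0.03, 0.09], [0.15, -0.0], [0.77, 0.17], [0.2, -0.14], [0.1, -0.03]]
[[0.83, -2.0], [0.42, -0.15], [-0.36, 0.22], [-1.25, -0.88], [-0.33, 0.3]]
stand ['top'] [ 5.3438e+02  2.2819e+02 -2.8000e-01] rms px 1.06
stand ['side'] [ 5.3555e+02  2.2543e+02 -2.5000e-01] rms px 1.03
stand ['top', 'side'] [ 5.3497e+02  2.2752e+02 -2.7000e-01] rms px 1.12
stand ['top'] [534.35 228.22   1.29] rms px 0.34
stand ['side'] [535.49 225.49   1.3 ] rms px 0.73
stand ['top', 'side'] [534.92 227.55   1.29] rms px 0.68
dish [ 530.72984126 -243.89907173   11.        ]
```

Run:
```python
from fit import *
c=np.array([534.9,227.3])
box=lambda x,y,z:[(a,b,z) for a,b in((x[0],y[0]),(x[1],y[0]),(x[1],y[1]),(x[0],y[1]))]
for n,(x0,y0,x1,y1,k) in {'top':(160,185,230,255,8),'side':(180,145,240,200,9)}.items():
    outs=[]
    for yaw in(1.29,1.29-np.pi):
        im=cv2.imread(f'pics/{n}0.png')
        a=cv2.resize(im[y0:y1,x0:x1],None,fx=k,fy=k,interpolation=cv2.INTER_CUBIC)
        o=c-4.5*np.array([np.cos(yaw),np.sin(yaw)])
        for b in(box((-13.5,22.5),(-19,19),116),box((-7,7),(-12,12),178),box((-7,7),(-12,12),116),box((-32.5,41.5),(-35,35),110)):
            q=(proj(n,place([*o,yaw],b))-[x0,y0]+.5)*k-.5
            cv2.polylines(a,[q.round().astype(int)],True,(0,255,0),1)
        outs.append(a)
    cv2.imwrite(f'pics/hyp_{n}.png',cv2.resize(np.hstack(outs),None,fx=.7,fy=.7))
```

```text
(no output)
```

View pics/hyp_top.png

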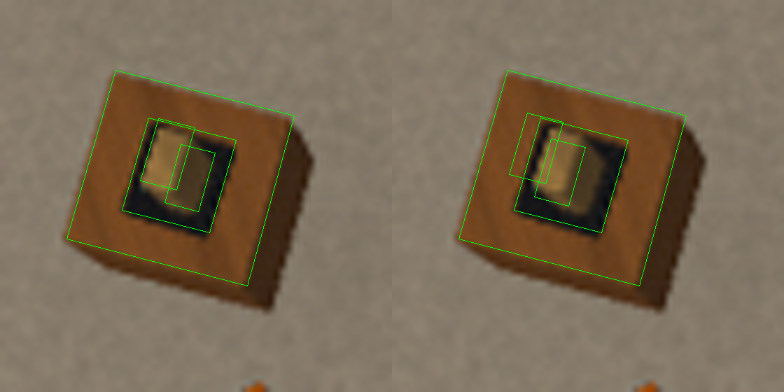

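View pics/hyp_side.png

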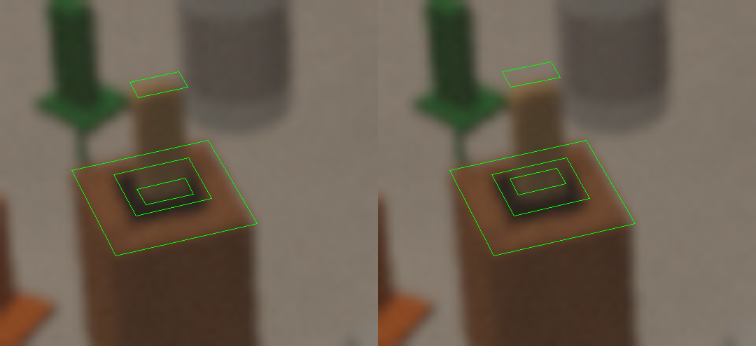

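The left overlay (hook x at yaw 1.29, roughly +y) matches the handle in both views. Next, an enlarged view of the bar inside the well.

Run:
```python
from fit import *
im=np.mean([capture('top').astype(float) for _ in range(8)],0)[:,:,::-1]
np.save('avg_top.npy',im)
u=[582.8,6.0,-.17]
x0,y0,x1,y1,k=274,174,310,210,16
a=im[y0:y1,x0:x1]; a=np.clip((a-a.min())*255/(a.max()-a.min()),0,255).astype(np.uint8)
a=cv2.resize(a,None,fx=k,fy=k,interpolation=cv2.INTER_CUBIC)
cv2.imwrite('pics/bar.png',a)
g=lambda P:(proj('top',P)-[x0,y0]+.5)*k-.5
print(g([u[0],u[1],67]),g([u[0],u[1],120]),g([u[0],u[1],41]))
```

```text
[[253.80305035 353.70117158]] [[278.90866643 283.10411055]] [[242.33503839 385.94925257]]
```

View pics/bar.png

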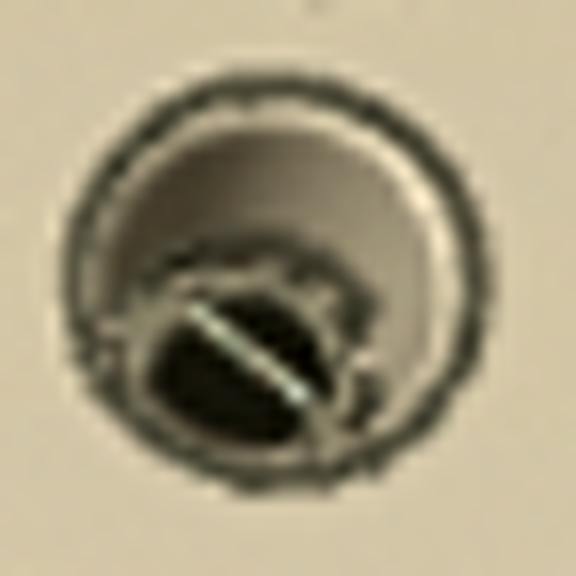

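The bar runs from (190,303) to (303,400) in the crop, with its midpoint about 0.4 px from the position predicted from the well axis.

```bash
cat >> h.py <<'E'
def Q(yaw): return np.array([0,np.cos(yaw/2),np.sin(yaw/2),0])
def w(yaw): return np.array([np.cos(yaw),np.sin(yaw)])
def hookpose(x,y,z,yaw,flip=np.pi,dz=42): # TCP pos for hook origin at x,y,z
    return np.array([x,y,z+dz+pinch_z]),Q(yaw+flip)
E
python3 - <<'E'
from fit import *
pts=(np.array([(190,303),(303,400)])+.5)/16-.5+[274,174]
A,B=[unproj('top',*p,68) for p in pts]
print(A,B,np.linalg.norm(A-B),(A+B)/2); d=B-A; by=np.arctan2(d[1],d[0]); print('bar yaw',by,by+np.pi)
s=sense();print(s['t'])
hy=1.29
g=[535.0,227.3]-4.5*w(hy); 
for flip in(0,np.pi):
    print('flip',flip,'grasp',[ik(*hookpose(*g,z,hy,flip)) for z in(110,330)])
    for hk in(0,np.pi):
        for dy in(0,.8,1.7):
            yaw=by-np.pi/2+hk+dy
            r=ik(*hookpose(582.8,6,149,yaw,flip)); r2=ik(*hookpose(582.8,6,260,yaw,flip))
            print(' hk',round(yaw,2),dy,None if r is None else r.round(2),None if r2 is None else r2.round(2))
E
```

```text
[590.37851495  15.01642661  68.        ] [575.58219935  -0.75941726  68.        ] 21.62887433874342 [582.98035715   7.12850467  68.        ]
bar yaw -2.3241655686812916 0.8174270849085015
0.5
flip 0 grasp [array([ 0.25068464,  0.35074163, -0.09929856,  1.12075613,  0.        ,
        0.53148097]), array([0.25068464, 0.31015542, 0.40120795, 1.66184886, 0.        ,
       0.53148097])]
 hk -3.89 0 [-0.13  0.34 -0.02  1.22  0.   -0.95] [-0.13  0.31  0.22  1.49  0.   -0.95]
 hk -3.09 0.8 [-0.13  0.34 -0.02  1.22  0.   -1.75] [-0.13  0.31  0.22  1.49  0.   -1.75]
 hk -2.19 1.7 [-0.13  0.34 -0.02  1.22  0.   -2.65] [-0.13  0.31  0.22  1.49  0.   -2.65]
 hk -0.75 0 [-0.13  0.34 -0.02  1.22  0.    2.19] [-0.13  0.31  0.22  1.49  0.    2.19]
 hk 0.05 0.8 [-0.13  0.34 -0.02  1.22  0.    1.39] [-0.13  0.31  0.22  1.49  0.    1.39]
 hk 0.95 1.7 [-0.13  0.34 -0.02  1.22  0.    0.49] [-0.13  0.31  0.22  1.49  0.    0.49]
flip 3.141592653589793 grasp [array([ 0.25068464,  0.35074163, -0.09929856,  1.12075613,  0.        ,
       -2.61011169]), array([ 0.25068464,  0.31015542,  0.40120795,  1.66184886,  0.        ,
       -2.61011169])]
 hk -3.89 0 [-0.13  0.34 -0.02  1.22  0.    2.19] [-0.13  0.31  0.22  1.49  0.    2.19]
 hk -3.09 0.8 [-0.13  0.34 -0.02  1.22  0.    1.39] [-0.13  0.31  0.22  1.49  0.    1.39]
 hk -2.19 1.7 [-0.13  0.34 -0.02  1.22  0.    0.49] [-0.13  0.31  0.22  1.49  0.    0.49]
 hk -0.75 0 [-0.13  0.34 -0.02  1.22  0.   -0.95] [-0.13  0.31  0.22  1.49  0.   -0.95]
 hk 0.05 0.8 [-0.13  0.34 -0.02  1.22  0.   -1.75] [-0.13  0.31  0.22  1.49  0.   -1.75]
 hk 0.95 1.7 [-0.13  0.34 -0.02  1.22  0.   -2.65] [-0.13  0.31  0.22  1.49  0.   -2.65]
```

Run:
```python
from fit import *
hy=1.29
g=[535.0,227.3]-4.5*w(hy)
grip(0.6)
move_to(*hookpose(*g,200,hy,0)); print(sense()['t'])
print(movel(hookpose(*g,110,hy,0)[0],speed=100,max_force=8))
grip(0.0)
s=sense();print(s['t'],s['eef_pos'],s['force'],s['finger_gap'])
t=capture('side'); crop(t[:,:,::-1],150,90,270,230,4.2,'pics/grasp.png')
```

```text
2.3917
False
3.8583 [533.83222034 222.99296021 307.08838864] [0.75300964 0.20113535 2.65756655] 0.1523632095000937
```

View pics/grasp.png

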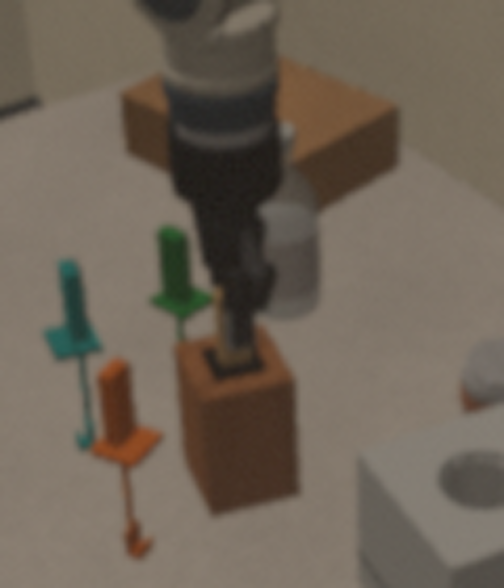

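The jaws closed at gap 0.152 (about 13 mm on the 14 mm handle). Now I'll lift out and look for offset along the hook's y.

Run:
```python
from fit import *
hy=1.29
g=[535.0,227.3]-4.5*w(hy)
print(movel(hookpose(*g,255,hy,0)[0],speed=120,max_force=15))
s=sense();print(s['t'],s['eef_pos'],s['force'],s['finger_gap'])
# predicted toe features
z=s['eef_pos'][2]-pinch_z-42.4
o=s['eef_pos'][:2]; pt=lambda l:place([*o,hy],[(l[0],l[1],l[2]+z)])
tp=[(-2,0,-97),(11,0,-97),(11,-8,-87),(11,8,-87),(-13.5,19,0),(-13.5,-19,0),(22.5,-19,0),(22.5,19,0)]
for n,(x0,y0,x1,y1,k) in {'side':(170,60,270,200,5),'top':(150,160,240,250,7)}.items():
    a=capture(n)[:,:,::-1]; np.save(f'lift_{n}.npy',a)
    a=cv2.resize(a[y0:y1,x0:x1],None,fx=k,fy=k,interpolation=cv2.INTER_CUBIC)
    b=a.copy()
    for l in tp:
        q=((proj(n,pt(l))[0]-[x0,y0]+.5)*k-.5).round().astype(int); cv2.circle(b,tuple(int(v) for v in q),2,(0,255,0),-1)
    o2=np.hstack([a,b]); f2=min(1,790/o2.shape[1],590/o2.shape[0]); cv2.imwrite(f'pics/lift_{n}.png',cv2.resize(o2,None,fx=f2,fy=f2))
```

```text
False
5.2667 [533.73220389 222.96508956 450.94509147] [-0.73671359  0.03618584 -0.47153527] 0.15570322248838536
```

View pics/lift_side.png

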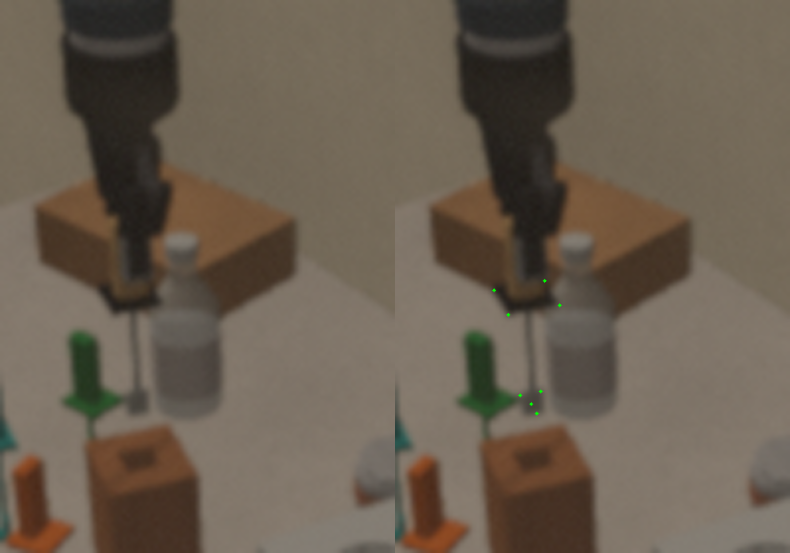

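View pics/lift_top.png

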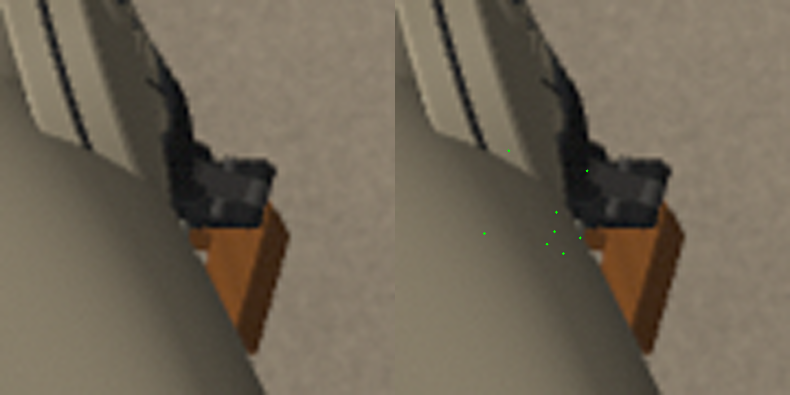

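The hook matches its predicted position within about 1 mm. Next, move over the well, descend beside the bar, shift under it, and lift lightly.

```bash
cat >> h.py <<'E'
P=np.array([583.0,6.8]); Y0=-0.753; DZ=42.4
def hp(off,z,yaw,P=P,dy=0):
    o=P+off*w(yaw)+dy*w(yaw+np.pi/2); return np.array([o[0],o[1],z+DZ+pinch_z])
def st(): 
    s=sense(); print('t',round(s['t'],2),s['eef_pos'].round(2),'F',s['force'].round(2),'T',s['torque'].round(3),'gap',round(s['finger_gap'],3)); return s
E
python3 - <<'E'
from fit import *
move_to(hp(-14.5,260,Y0),Q(Y0)); st()
print(movel(hp(-14.5,175,Y0),speed=120,max_force=6)); st()
print(movel(hp(-14.5,149,Y0),speed=40,max_force=4)); st()
for n in('top','side'): cv2.imwrite(f'pics/in_{n}.png',capture(n)[:,:,::-1])
E
```

```text
t 6.85 [572.39  16.99 457.05] F [-0.64  0.89 -0.29] T [-0.007 -0.01   0.007] gap 0.156
False
t 7.71 [572.58  16.81 372.81] F [ 0.52  0.   -0.44] T [ 0.056  0.034 -0.001] gap 0.154
False
t 8.51 [572.5   16.71 346.22] F [-0.12 -0.22 -0.84] T [-0.021 -0.026  0.048] gap 0.156
```

View pics/in_side.png

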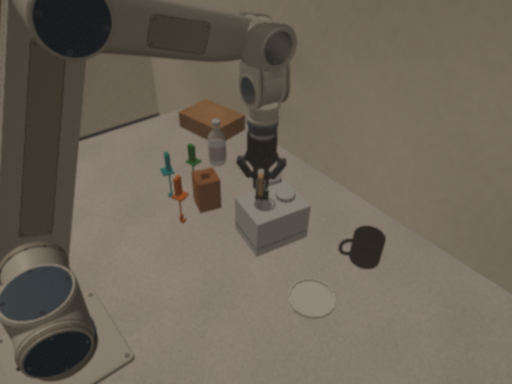

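View pics/in_top.png

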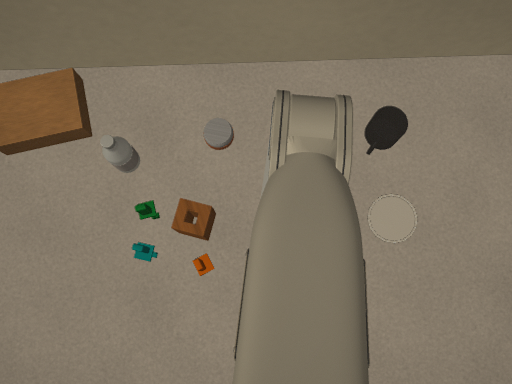

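No contact on the way down. Now shift under the bar and pull up lightly.

Run:
```python
from fit import *
print(movel(hp(-5,149,Y0),speed=20,max_force=4)); st()
print(movel(hp(-5,168,Y0),speed=10,max_force=4)); st()
```

```text
False
t 9.23 [579.41  10.13 346.03] F [-0.11 -0.17 -0.84] T [0.009 0.006 0.051] gap 0.153
True
t 10.53 [579.21  10.25 359.29] F [ 0.55 -0.19 -0.99] T [ 0.    -0.02  -0.014] gap 0.156
```

It stopped with the hook floor at z≈69, which is a 4.2 mm lift against the flange, as specified. The hook is engaged, so I'll now turn in small steps with light pulls.

```bash
cat > turn.py <<'E'
from fit import *
import sys
yaw=float(sys.argv[1]); zc=162.0; n=int(sys.argv[2])
for i in range(n):
    yaw+=0.08
    r=movel(hp(-5,zc,yaw),speed=4,frame=Q(yaw),max_force=6)
    s1=sense()
    u=movel(hp(-5,zc+7,yaw),speed=12,max_force=3)
    s=sense(); z=s['eef_pos'][2]-pinch_z-DZ
    print(round(yaw-Y0,2),'rot stop',r,'T',s1['torque'].round(2),'F',s1['force'].round(1),'| up stop',u,'z',z.round(2),'F',s['force'].round(1),'t',round(s['t'],2))
    if not u or z>zc+3: print('FREE?'); break
    if r: break
print(yaw)
E
python3 turn.py -0.753 3
```

```text
0.08 rot stop False T [-0.06  0.02 -0.06] F [-0.2  0.2 -1.5] | up stop True z 162.18 F [ 0.1  0.1 -2.1] t 11.05
0.16 rot stop False T [-0.01  0.03 -0.03] F [-1.  -0.4 -1.3] | up stop True z 162.19 F [ 0.   0.5 -1.4] t 11.57
0.24 rot stop False T [-0.01 -0.03  0.02] F [ 0.2  0.1 -1. ] | up stop True z 162.17 F [-0.1 -0.9 -0.8] t 12.1
-0.5130000000000001
```

```bash
python3 turn.py -0.513 20
```

```text
0.32 rot stop False T [-0.06  0.01  0.02] F [-0.2 -0.4 -1. ] | up stop True z 162.18 F [ 0.1 -0.7 -1.1] t 12.62
0.4 rot stop False T [-0.01 -0.06  0.04] F [-0.7 -0.2 -1.1] | up stop True z 162.24 F [ 0.5 -0.5 -0.9] t 13.16
0.48 rot stop False T [ 0.04  0.02 -0.04] F [-0.1  0.5 -2.3] | up stop True z 162.27 F [ 0.4 -0.4 -0.9] t 13.69
0.56 rot stop False T [-0.01 -0.04 -0.01] F [-0.1 -0.4 -1.9] | up stop True z 162.34 F [-0.4 -0.1 -1. ] t 14.23
0.64 rot stop False T [ 0.01 -0.03 -0.02] F [ 0.1 -0.3 -0.5] | up stop True z 163.29 F [-0.6  0.4 -2.8] t 14.82
0.72 rot stop False T [-0.08  0.05  0.05] F [-0.6  0.2 -2.1] | up stop False z 169.02 F [ 1.2 -0.3 -1. ] t 15.93
FREE?
-0.032999999999999946
```

At 0.72 rad it rose freely. Now draw it out slowly.

Run:
```python
from fit import *
yaw=-0.033
movel(hp(-5,169,yaw+.06),speed=4,frame=Q(yaw+.06),max_force=4)
yaw+=.06
print(movel(hp(-5,195,yaw),speed=25,max_force=4)); st()
print(movel(hp(-5,305,yaw),speed=60,max_force=4)); st()
for n in('top','side'): cv2.imwrite(f'pics/out_{n}.png',capture(n)[:,:,::-1])
a=cv2.imread('pics/out_side.png'); crop(a,200,50,330,240,3,'pics/out_c.png')
```

```text
False
t 17.38 [577.99   6.66 391.92] F [-1.05  0.18 -2.9 ] T [ 0.021  0.019 -0.022] gap 0.158
False
t 19.36 [578.     6.68 501.85] F [-0.53 -0.25 -1.65] T [ 0.023  0.026 -0.023] gap 0.153
```

View pics/out_c.png

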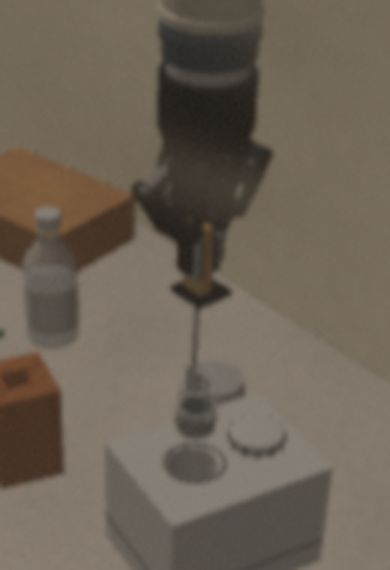

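The strainer hangs upright below the hook, clear of the base (side crop around (195,405)). Carry it to the dish and check its position before lowering.

Run:
```python
from fit import *
D=np.array([530.6,-244.6]); yd=-0.43
mid=(P+D)/2
print(movel(hp(-5,305,yd,D),speed=90,frame=Q(yd))); st()
print(movel(hp(-5,180,yd,D),speed=90,max_force=5)); st(); dwell(.3)
for n in('top','side'): cv2.imwrite(f'pics/dish_{n}.png',capture(n)[:,:,::-1])
x0,y0,k=260,200,6
a=cv2.imread('pics/dish_side.png')[y0:y0+125,x0:x0+100]; a=cv2.resize(a,None,fx=k,fy=k,interpolation=cv2.INTER_CUBIC)[:600]
b=a.copy()
th=np.linspace(0,2*np.pi,60)
for r,z in((59,12),(50,6),(18,37),(18,63)):
    q=((proj('side',np.c_[D[0]+r*np.cos(th),D[1]+r*np.sin(th),0*th+z])-[x0,y0]+.5)*k-.5).round().astype(int); cv2.polylines(b,[q],True,(0,255,0),1)
cv2.imwrite('pics/dish_c.png',cv2.resize(np.hstack([a,b]),None,fx=.65,fy=.65))
```

```text
False
t 22.43 [ 526.1  -242.3   502.12] F [ 0.32  0.64 -1.63] T [0.052 0.021 0.045] gap 0.153
False
t 23.98 [ 526.15 -242.56  377.63] F [-0.42  0.22 -2.46] T [-0.032  0.021  0.043] gap 0.155
```

View pics/dish_c.png

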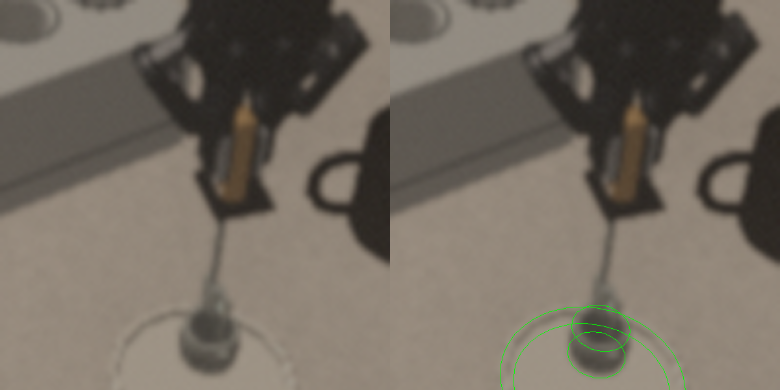

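View pics/dish_side.png

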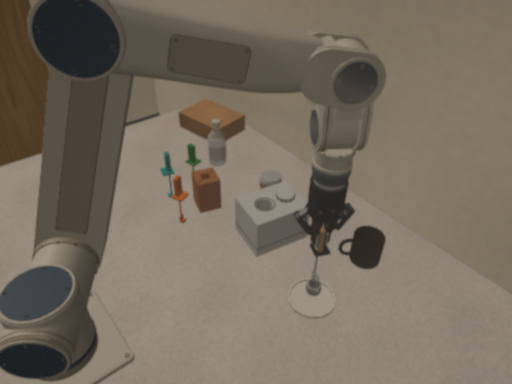

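The strainer hangs within about 1 mm of the dish centre. Set it down and unhook.

Run:
```python
from fit import *
D=np.array([530.6,-244.6]); yd=-0.43
print(movel(hp(-5,153,yd,D),speed=40,max_force=4)); st()
print(movel(hp(-5,141,yd,D),speed=8,max_force=4)); st()
cv2.imwrite('pics/set_side.png',capture('side')[:,:,::-1])
a=cv2.imread('pics/set_side.png'); crop(a,260,200,380,320,5,'pics/set_c.png')
```

```text
False
t 25.2 [ 526.11 -242.53  350.27] F [ 0.15 -0.69 -1.49] T [-0.    -0.001  0.014] gap 0.152
False
t 26.85 [ 526.07 -242.52  338.14] F [-0.48  0.09 -0.78] T [ 0.022 -0.007  0.035] gap 0.155
```

View pics/set_c.png

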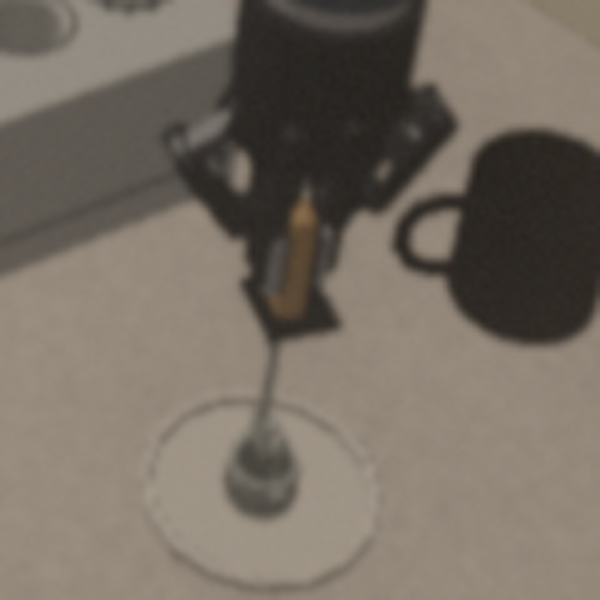

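It stands on the dish floor (base at about (262,490) in the crop) and the hook no longer carries its weight. Lower 2.5 mm more for lip clearance, back out, and rise.

Run:
```python
from fit import *
D=np.array([530.6,-244.6]); yd=-0.43
print(movel(hp(-5,138.5,yd,D),speed=10,max_force=3))
print(movel(hp(-17,138.5,yd,D),speed=15,max_force=3)); st()
print(movel(hp(-17,165,yd,D),speed=25,max_force=3)); st()
print(movel(hp(-17,265,yd,D),speed=120,max_force=8)); st()
cv2.imwrite('pics/un_side.png',capture('side')[:,:,::-1])
a=cv2.imread('pics/un_side.png'); crop(a,260,170,380,320,4,'pics/un_c.png')
```

```text
False
False
t 28.25 [ 515.19 -237.54  335.62] F [-0.05  0.27 -0.3 ] T [ 0.017 -0.026  0.014] gap 0.154
False
t 29.46 [ 515.14 -237.48  361.93] F [-0.03  0.03 -0.88] T [ 0.004  0.001 -0.028] gap 0.159
False
t 30.44 [ 515.12 -237.51  461.34] F [ 0.64 -0.4  -1.02] T [-0.003  0.052  0.032] gap 0.155
```

View pics/un_c.png

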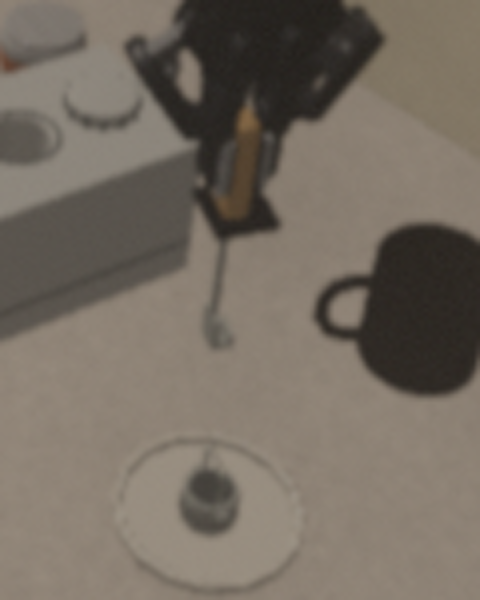

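The strainer stands alone in the dish. Return the hook to the stand.

Run:
```python
from fit import *
hy=1.29
g=np.array([535.0,227.3])-4.5*w(hy)
move_to(hp(0,270,hy,g),Q(hy)); st()
print(movel(hp(0,222,hy,g),speed=120,max_force=8)); dwell(.2)
for n in('side','top'): cv2.imwrite(f'pics/ret_{n}.png',capture(n)[:,:,::-1])
a=cv2.imread('pics/ret_side.png'); crop(a,170,90,260,220,4.5,'pics/ret_c.png')
```

```text
t 32.17 [534.11 222.18 467.03] F [-0.01 -0.12 -0.14] T [ 0.025 -0.008  0.   ] gap 0.155
False
```

View pics/ret_c.png

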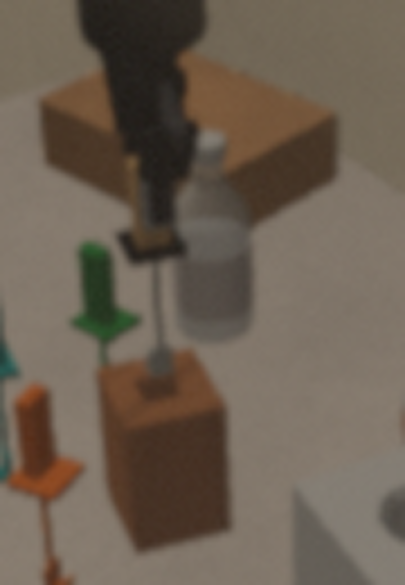

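The hook tip is over the stand's hole (around (158,365)). Lower with a force guard, release, and back off.

Run:
```python
from fit import *
hy=1.29
g=np.array([535.0,227.3])-4.5*w(hy)
r=movel(hp(0,118,hy,g),speed=70,max_force=4); print(r); st()
if not r:
    print(movel(hp(0,108.5,hy,g),speed=12,max_force=4)); s=st()
    z=s['eef_pos'][2]-pinch_z-DZ; print('z',z)
    if z<113:
        grip(0.6); st()
        p=sense()['eef_pos'].copy(); p[2]+=110
        print(movel(p,speed=100,max_force=6)); st()
for n in('side','top'): cv2.imwrite(f'pics/end_{n}.png',capture(n)[:,:,::-1])
a=cv2.imread('pics/end_side.png'); crop(a,160,90,350,330,2.4,'pics/end_c.png')
```

```text
False
t 34.66 [533.84 222.99 315.49] F [-0.97  0.54 -0.81] T [-0.033  0.004 -0.003] gap 0.158
True
t 35.31 [533.75 222.98 307.06] F [-0.82 -0.67  5.36] T [-0.02   0.205 -0.032] gap 0.155
z 109.9552946430199
t 35.76 [533.63 222.93 306.31] F [-1.23 -0.21 -0.15] T [ 0.006  0.024 -0.022] gap 0.597
False
t 37.01 [533.58 222.92 415.65] F [0.26 0.68 0.6 ] T [ 0.034  0.043 -0.024] gap 0.597
```

View pics/end_c.png

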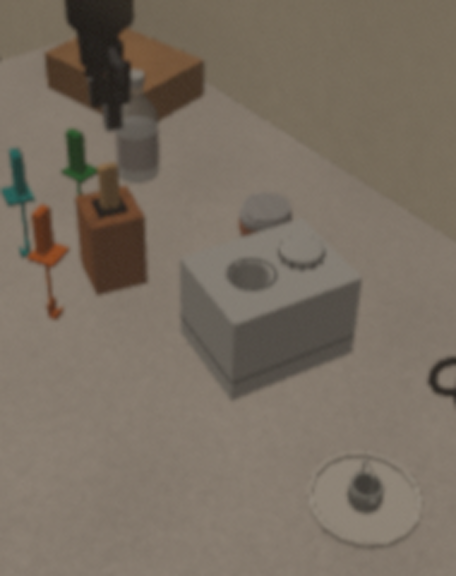

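The hook is back in its stand at (108,200), and the strainer is in the dish at (366,490). A last top-view check of the centring:

Run:
```python
from h import *
a=cv2.imread('pics/end_top.png'); crop(a,355,185,430,250,6,'pics/end_d.png')
print((proj('top',[530.6,-244.6,58])-[355,185]+.5)*6-.5,(proj('top',[530.6,-244.6,32])-[355,185]+.5)*6-.5)
```

```text
[[261.75062627 184.51537038]] [[242.60839692 193.95380463]]
```

View pics/end_d.png

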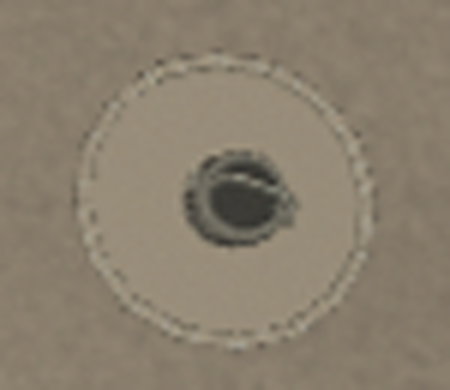

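View pics/end_top.png

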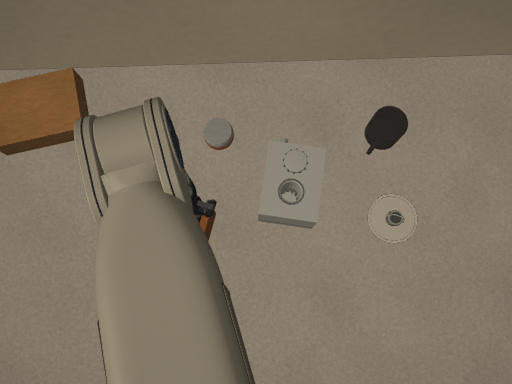

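The strainer stands upright within a couple of millimetres of the dish centre (crop about (240,198) against a predicted (243,194)). The mug and tin have not moved. Handing in.

Run:
```python
from h import *
sign_off(); print(sense()['t'])
```

```text
the job is handed in; nothing more can be done
the job is handed in; nothing more can be done
```

I hooked the strainer, turned it anticlockwise in small steps under a pull limited to about 3 N, and it came free after about 0.72 rad. I then drew it out, stood it in the dish, unhooked it and hung the hook back in its stand. The job was handed in at about 37 s of the 72 s allowed.

Last checks:
- **Strainer:** it stands upright and alone, within about 2 mm of the dish centre in the top view. The side view, taken before lowering, agreed within about 1 mm.
- **Hook:** it sits in the stand with its collar on the top (hook origin at 110 mm). The gripper is open and about 110 mm above its grasp height.
- **Forces:** the highest reading I printed was about 5.4 N, when the hook's collar met the stand. All other readings were about 3 N or less.
- **Bystanders:** the mug and tin look unmoved in the last top view. The arm hid the bottle there, but it stands in place in the last side view.

No check failed. The two cameras disagreed by 1–4 mm on some positions, so I relied mainly on the top camera.

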